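# Unbar the bead case

## Robot

A 7-joint arm with a two-finger parallel gripper is mounted at the origin on the work surface. World frame = base frame: x ahead of the robot, y to its left, z up, the work surface at z = 0. Lengths are in m, angles in rad, forces in N, time in s.
With the tool pointing down it reaches from about 0.425 to 0.875 m from the base axis. Payload 8.4 kg.
Tool frame: the origin (TCP) lies on the centre line of the jaws, within the pads' length; the fingertips stand tcp_to_tips ahead of it and the grasp point (between the pads) lies 11 mm behind it (tcp_to_tips is the distance from the TCP to the fingertips, in m); y points along the fingers, z is the direction in which the jaws open and shut, and the axes are right-handed (so a half turn about y gives the same grasp; the last joint's range is limited). The gripper opens to 85 mm and grips with 20 to 120 N. Pads are 22 mm wide; open, the fingers measure 114 mm over their backs; the gripper's body (76 mm by 85 mm) begins 54 mm behind the grasp point. The pads swing forward as they close: fully open they stand 13 mm farther back than shut.
Start: joints at [1.192, 0.333, 0.04, 1.465, -0.013, 1.343, -0.059], TCP at [0.179, -0.625, 0.239] pointing down, gripper open.
Joint ranges: [-2.58, 2.58], [-0.38, 2.09], [-1.3, 1.39], [0.25, 2.4], [-1.5, 4.64], [0.08, 2.09], [-2.65, 2.65]. Speed limits (rad/s): [2.22, 2.22, 2.79, 2.79, 3.14, 3.14, 3.14].

## Interface

Orientations are given as a 3x3 rotation matrix whose columns are the frame's x, y, z axes.
In Python, from rig import sense, capture, close_job, tcp_to_tips gives the robot as it stands.
- The arm moves only by the shell command python3 -m creep 'ROWS'. ROWS is JSON, one flat list of numbers, 5 for each row, row after row: the shift along the tool's x, y, z in m, then the turn about the tool's y in rad, then the closure in counts, from 0 (fully open) to 255 (shut). In form: [tx, ty, tz, yaw, hand, tx, ty, tz, yaw, hand, ...]. A call has 1 to 20 rows; each row shifts and turns the commanded pose from where the row before left it, along the tool's axes as they then stand; what a row does not reach is not made up. A row lasts 1/8 s, in which the tool goes at most 62.5 mm and 10.7 degrees, less where a joint would pass 70% of its speed; a pose out of reach is approached as far as the arm can. A call with a gripper value outside its range is refused whole. The fingers move at their own pace and stop on an object; the grip force is fixed at half the most. Time passes only in rows, so rows that do not move let the fingers close. It gives the time, the measured TCP pose, the force and the opening at its end, in the units of the state.
- sense(): the state, without advancing time (a new reading comes with each control period).
- capture(name): name is "scene" or "top" or "wrist"; returns a dict with "frame" (400x640x3 uint8, red, green, blue), "range_z" (400x640 float32, m along the optical axis (not along the pixel's ray), 0 where there is no reading), "camera_matrix" (3x3 intrinsics, pixels), "extrinsics" (4x4, takes a point from camera to world coordinates). Camera axes: x right, y up, looking along -z (the intrinsics and any distortion apply to the point x, -y, -z); pixel columns grow to the right and rows downward; lengths in m; the calibration is good to about 2 mm. A picture is of the moment at which its call begins.
- close_job(): hands the job in, once; it reports no verdict.
The state is a dict: "time_s": time; "qpos": joint angles; "dq": joint speeds; "tau": joint torques, N m; "tool_pos": TCP position; "orientation": TCP orientation; "wrist_force": force on the tool from outside, world axes, zero at the start; "ft_torque": the same for the moment, N m; "gripper_width": finger opening in m.
Only numpy, scipy, OpenCV 4.12 (cv2) and the standard library are available. Lean on these libraries where they do the work, as an engineer would, in place of code of your own. Each camera call takes 0.05 s, during which the arm holds its last target.

## Task

The bead case with the see-through lid is barred shut. Lift its wooden bar straight up out of the two open U brackets, keeping it level so that both ends come clear together, then set it gently down lengthwise in the shallow wooden tray, flat on the tray's floor inside the rim, and let go. Leave the bar of the other case, the one with the solid wooden lid, where it is.

Things in the scene. Friction and masses are not known exactly. Their poses are not given: they have to be found in the camera images.
- bead_bar_mid (a point): The bar to lift: brown wood, 220 mm long (x), 20 wide (y), 44 tall (z, up), about 0.14 kg, on edge in two U brackets. Point: its centre, half-way up (74 mm above the table when seated; its top is 14 mm above the bracket cheeks, its underside 6 mm above the case lid). It locks the case of coloured beads with the clear lid.
- bead_rack: Bead rack: fixed 230 x 110 x 12 mm plywood board with two steel U brackets 85 mm either side of its centre along x (16 mm long; slot 26 mm wide, 30 mm deep, floor 52 mm and cheek tops 82 mm above table). Between them a bead case 140 x 96 mm, top at 46 mm, coloured beads under a clear lid. Origin: centre of the board's underside; x along the bar, z up.
- plain_bar_mid (a point): The other bar, to be left alone: the same kind of bar in an identical rack, over a case with a solid plywood lid. Same point and axes: centre of the bar, x along it, z up.
- tray_in (a point): The shallow open wooden tray, fixed to the table, 280 x 150 mm outside, walls 6 mm thick, rim 16 mm above the table; inside 268 x 138 mm. This point is the centre of its inner floor, 6 mm above the table; x runs along its long side, z up.

How it is judged:
By the outcome, as a careful person would: the job done as asked, in the order asked, and still so for the second after the job is handed in, with the robot touching nothing.
It also fails if it takes over 38 s, if anything falls off the work surface, if the arm or the gripper's body presses on something with over 40 N, if the wrist force passes 120 N, or if a joint passes its speed limit or range.

## Working session

There is one attempt and no reset: what is moved stays moved. The work goes in short steps, Python scripts to look and compute and a shell command to move; the robot and the scene stay as the last step left them, time stands still between calls to the robot, and variables do not carry over. Pictures are saved under pics/ and viewed, and the job is handed in when it is done.

```bash
mkdir -p pics; ls
python3 - <<'E'
from rig import sense,capture,tcp_to_tips
import cv2,numpy as np
s=sense();print(tcp_to_tips,s)
for n in ["scene","top"]:
    c=capture(n);cv2.imwrite(f"pics/{n}0.png",c["frame"][:,:,::-1]);np.savez(f"{n}0.npz",**c);print(n,c["camera_matrix"],c["extrinsics"])
E
```

```text
pics
0.008 {'time_s': 0.0, 'qpos': array([ 1.19182004,  0.33393931,  0.03986364,  1.46631818, -0.01339428,
        1.34332183, -0.05846555]), 'dq': array([ 6.53734220e-04,  5.35664830e-04, -1.79824213e-03, -1.80780857e-05,
        2.56565057e-03, -1.11237537e-03,  6.48270375e-05]), 'tau': array([ 5.25061350e-04, -6.58555770e+01,  1.36596255e+00, -4.05568528e+01,
        1.69219990e-02,  1.24593725e-02, -3.13321721e-05]), 'tool_pos': array([ 0.1793359 , -0.62427811,  0.23837982]), 'orientation': array([[-9.61109607e-01, -5.88873536e-04,  2.76166574e-01],
       [-2.76167176e-01,  1.61693710e-03, -9.61108254e-01],
       [ 1.19427237e-04, -9.99998519e-01, -1.71668132e-03]]), 'wrist_force': array([ 0.90441322,  0.12762413, -0.17251591]), 'ft_torque': array([-0.0345452 , -0.02361945, -0.01498677]), 'gripper_width': 0.08525753773127116}
scene [[446.42124055   0.         328.75504225]
 [  0.         446.42124055 203.83723848]
 [  0.           0.           1.        ]] [[ 0.42823653 -0.5618033   0.70780685  1.28077477]
 [ 0.90366389  0.2681777  -0.33387466 -0.36831445]
 [-0.00224612  0.78259682  0.62252484  0.74667217]
 [ 0.          0.          0.          1.        ]]
top [[437.54943214   0.         323.76750766]
 [  0.         437.54943214 199.59777528]
 [  0.           0.           1.        ]] [[-0.02376264  0.99064134 -0.13440634  0.42068872]
 [-0.99937279 -0.02706971 -0.02283106 -0.01767448]
 [-0.02625573  0.13377951  0.99066325  1.10115499]
 [ 0.          0.          0.          1.        ]]
```

View pics/scene0.png

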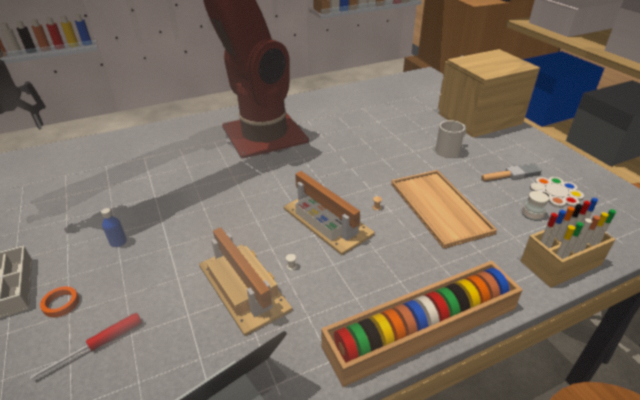

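View pics/top0.png

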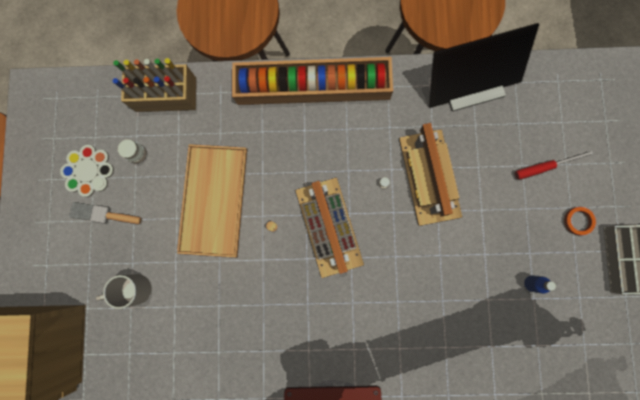

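The top view shows the bead rack and its bar around pixel (329,227), the tray around (213,201), and the plain-lid rack at (430,175), which is to be left alone. Next I'll measure the bar and the tray.

```bash
cat > h.py <<'E'
import numpy as np
def cloud(c):
    K=c["camera_matrix"];E=c["extrinsics"];z=c["range_z"]
    v,u=np.mgrid[0:z.shape[0],0:z.shape[1]]
    p=np.stack([(u-K[0,2])/K[0,0]*z,-(v-K[1,2])/K[1,1]*z,-z],-1)
    w=p@E[:3,:3].T+E[:3,3]; w[z==0]=np.nan
    return w
E
python3 - <<'E'
from h import *
import cv2
for n in ["top","scene"]:
    c=np.load(n+"0.npz");w=cloud(c);im=c["frame"]
    def rect(name,m):
        p=w[m]; p2=p[:,:2].astype(np.float32)
        r=cv2.minAreaRect(p2); 
        mu=np.median(p2,0);ev,V=np.linalg.eigh(np.cov(p2.T));a=V[:,1]
        q=(p2-p2.mean(0))@V
        print(n,name,len(p),"z",np.percentile(p[:,2],[5,50,95]).round(4),"rect",np.round(r[0],4),np.round(r[1],4),round(r[2],2),"mean",p2.mean(0).round(4),"axis deg",np.degrees(np.arctan2(a[1],a[0])).round(2))
        print("   box",cv2.boxPoints(r).round(3).tolist())
    X,Y,Z=w[...,0],w[...,1],w[...,2]
    hsv=cv2.cvtColor(im,cv2.COLOR_RGB2HSV)
    # table z
    t=(X>.3)&(X<.6)&(Y>-.15)&(Y<-.1);print("table z",np.nanmedian(Z[t]))
    near=(abs(X-.36)<.16)&(abs(Y+.03)<.12)
    rect("beadbar top",near&(Z>.088)&(Z<.106))
    rect("bead board",near&(Z>.008)&(Z<.2))
    tr=(abs(X-.42)<.2)&(abs(Y-.24)<.13)
    if n=="top":
        m=np.zeros(Z.shape,np.uint8);m[140:262,172:252]=1
        k=(m>0)&(hsv[...,1]>70)
        k=cv2.morphologyEx(k.astype(np.uint8),cv2.MORPH_OPEN,np.ones((3,3)))>0
        rect("tray col",k)
        rect("tray rim",(m>0)&(Z>.012)&(Z<.03))
    rect("plainbar",(abs(X-.45)<.2)&(abs(Y+.27)<.15)&(Z>.088)&(Z<.11))
E
```

```text
table z 0.0011220671660341353
top beadbar top 519 z [0.0938 0.0969 0.0998] rect [ 0.4553 -0.0157] [0.1366 0.0199] 15.8 mean [ 0.4543 -0.0159] axis deg -164.02
   box [[0.3869999945163727, -0.02500000037252903], [0.3919999897480011, -0.04399999976158142], [0.5239999890327454, -0.007000000216066837], [0.5180000066757202, 0.012000000104308128]]
top bead board 2505 z [0.011  0.0466 0.0982] rect [ 0.4105 -0.0027] [0.1633 0.2315] 78.19 mean [ 0.4544 -0.0135] axis deg -152.71
   box [[0.2800000011920929, -0.05900000035762787], [0.5070000290870667, -0.10599999874830246], [0.5400000214576721, 0.05400000140070915], [0.3140000104904175, 0.10100000351667404]]
top tray col 6666 z [nan nan nan] rect [0.578  0.2901] [0.1477 0.2862] 84.4 mean [nan nan] axis deg nan
   box [[0.42800000309944153, 0.23100000619888306], [0.7129999995231628, 0.2029999941587448], [0.7279999852180481, 0.3499999940395355], [0.4429999887943268, 0.3779999911785126]]
top tray rim 875 z [0.0126 0.0162 0.0198] rect [0.5765 0.2903] [0.1515 0.2798] 84.85 mean [0.576  0.2915] axis deg 173.98
   box [[0.4300000071525574, 0.226999998
[... 719 characters left out ...]
81836, -0.00800000037997961], [0.5189999938011169, 0.014000000432133675]]
scene bead board 1587 z [0.0122 0.0487 0.0975] rect [ 0.4588 -0.0377] [0.1446 0.0674] 15.63 mean [ 0.4621 -0.0359] axis deg -164.36
   box [[0.3799999952316284, -0.02500000037252903], [0.39800000190734863, -0.09000000357627869], [0.5379999876022339, -0.050999999046325684], [0.5189999938011169, 0.014000000432133675]]
scene plainbar 497 z [0.0915 0.0963 0.0986] rect [ 0.5811 -0.2668] [0.1422 0.0211] 9.92 mean [ 0.5844 -0.2674] axis deg -169.84
   box [[0.5090000033378601, -0.26899999380111694], [0.5130000114440918, -0.289000004529953], [0.652999997138977, -0.26499998569488525], [0.6489999890327454, -0.24400000274181366]]
```

Run:
```python
from h import *
import cv2
for n in ["top","scene"]:
    c=np.load(n+"0.npz");w=cloud(c);X,Y,Z=w[...,0],w[...,1],w[...,2]
    near=(abs(X-.5)<.2)&(abs(Y+.02)<.12)
    for nm,lo,hi in [("bar",.089,.11),("board",.008,.016),("all",.008,.2),("mid",.089,.2)]:
        m=(near&(Z>lo)&(Z<hi)).astype(np.uint8)
        k,l,st,_=cv2.connectedComponentsWithStats(m); i=1+np.argmax(st[1:,4]); 
        p=w[l==i] if nm!="board" else w[m>0]
        p2=p[:,:2].astype(np.float32);r=cv2.minAreaRect(p2);a=np.linalg.eigh(np.cov(p2.T))[1][:,1]
        print(n,nm,len(p2),np.median(p[:,2]),np.round(r[0],4),np.round(r[1],4),round(r[2],2),p2.mean(0).round(4),np.degrees(np.arctan2(a[1],a[0])).round(2))
```

```text
top bar 826 0.09688663383565987 [ 0.4954 -0.0044] [0.2199 0.0199] 15.81 [ 0.4937 -0.0048] -164.17
top board 1216 0.012812931222280222 [ 0.4846 -0.0258] [0.2166 0.2815] 88.33 [ 0.491  -0.0055] -164.88
top all 4068 0.04648178447253071 [ 0.4998 -0.0033] [0.2321 0.1101] 15.52 [ 0.4966 -0.004 ] -164.44
top mid 826 0.09688663383565987 [ 0.4954 -0.0044] [0.2199 0.0199] 15.81 [ 0.4937 -0.0048] -164.17
scene bar 597 0.09627393279885832 [ 0.4919 -0.0055] [0.2219 0.0239] 15.75 [ 0.4992 -0.005 ] -163.95
scene board 819 0.012638780345879619 [ 0.5182 -0.0104] [0.2048 0.2356] 76.05 [ 0.5481 -0.0117] -149.01
scene all 3482 0.04673285911213265 [ 0.4958 -0.0056] [0.2332 0.1116] 16.0 [ 0.5208 -0.0159] -159.4
scene mid 597 0.09627393279885832 [ 0.4919 -0.0055] [0.2219 0.0239] 15.75 [ 0.4992 -0.005 ] -163.95
```

```bash
python3 -m creep '[-0.02,0,-0.02,0,0,-0.03,0,-0.032,0,0,-0.03,0,-0.032,0,0,-0.03,0,-0.032,0,0,-0.03,0,-0.032,0,0,-0.03,0,-0.032,0,0,-0.03,0,-0.032,0,0,-0.03,0,-0.032,0,0,-0.03,0,-0.032,0,0,-0.03,0,-0.032,0,0,-0.03,0,-0.032,0,0,-0.03,0,-0.032,0,0,-0.03,0,-0.032,0,0,-0.03,0,-0.032,0,0,-0.03,0,-0.032,0,0,-0.03,0,-0.032,0,0,-0.004,0,-0.009,0,0,0,0,0,0,0,0,0,0,0,0]'
python3 - <<'E'
from rig import *
import cv2,numpy as np
s=sense();print(s["tool_pos"],s["orientation"],s["wrist_force"])
c=capture("wrist");cv2.imwrite("pics/wrist1.png",c["frame"][:,:,::-1]);np.savez("wrist1.npz",**c)
from h import *
w=cloud(c);X,Y,Z=w[...,0],w[...,1],w[...,2]
m=((abs(X-.5)<.2)&(abs(Y+.02)<.12)&(Z>.088)&(Z<.105)).astype(np.uint8)
k,l,st,_=cv2.connectedComponentsWithStats(m); i=1+np.argmax(st[1:,4]);p=w[l==i];p2=p[:,:2].astype(np.float32)
r=cv2.minAreaRect(p2);print(len(p2),np.median(p[:,2]),r)
E
```

```text
time_s: 2.48
tool_pos: [0.4941, -0.0062, 0.2392]
orientation: [[-0.962, -0.0, 0.274], [-0.274, -0.001, -0.962], [0.001, -1.0, 0.0]]
wrist_force: [-0.3, 0.9, -0.0]
gripper_width: 0.0851
[ 0.4940799  -0.00616748  0.23917044] [[-9.61657628e-01 -4.46639026e-04  2.74252450e-01]
 [-2.74252163e-01 -6.12935597e-04 -9.61657619e-01]
 [ 5.97612912e-04 -9.99999712e-01  4.66942473e-04]] [-0.29752472  0.89188695 -0.01973764]
6696 0.09631638216111404 ((0.4916737377643585, -0.0030638426542282104), (0.21822024881839752, 0.02004595287144184), 15.746915817260742)
```

View pics/wrist1.png

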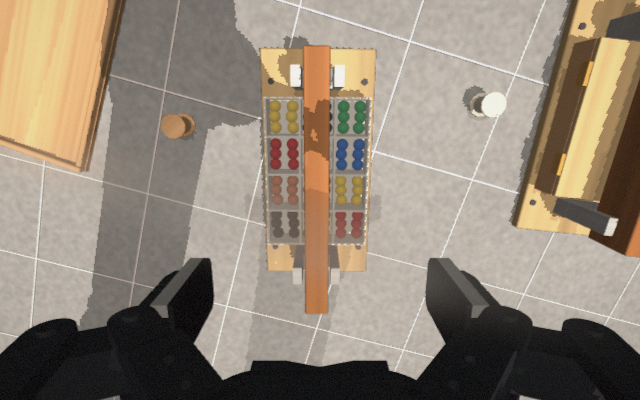

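Wrist view: the bar runs vertically at columns 305–329, about midway between the fingertips (213 and 427). The coloured beads confirm this is the right rack. I'll descend with a −2 mm tz correction.

```bash
python3 -m creep '[0,0.02,-0.002,0,0,0,0.02,0,0,0,0,0.02,0,0,0,0,0.02,0,0,0,0,0.02,0,0,0,0,0.02,0,0,0,0,0.02,0,0,0,0,0.015,0,0,0,0,0.01,0,0,0,0,0.007,0,0,0,0,0,0,0,0,0,0,0,0]'
python3 - <<'E'
from rig import *
import cv2,numpy as np
c=capture("wrist");cv2.imwrite("pics/wrist2.png",c["frame"][:,:,::-1])
from h import *
w=cloud(c);X,Y,Z=w[...,0],w[...,1],w[...,2]
m=((abs(X-.5)<.2)&(abs(Y+.02)<.12)&(Z>.090)&(Z<.102)).astype(np.uint8)
k,l,st,_=cv2.connectedComponentsWithStats(m); i=1+np.argmax(st[1:,4]);p=w[l==i];p2=p[:,:2].astype(np.float32)
print(len(p2),cv2.minAreaRect(p2));s=sense();R=s["orientation"];q=(p-s["tool_pos"])@R
print("bar lateral in tool z",np.percentile(q[:,2],[2,50,98]),"x",q[:,0].min(),q[:,0].max())
E
```

```text
6704 ((0.49135515093803406, -0.0031492598354816437), (0.21907901763916016, 0.020026179030537605), 15.739869117736816)
bar lateral in tool z [-0.01316266 -0.00366376  0.00597866] x -0.10761207406010492 0.11144109519560809validation failed for argument at $...
```

View pics/wrist2.png

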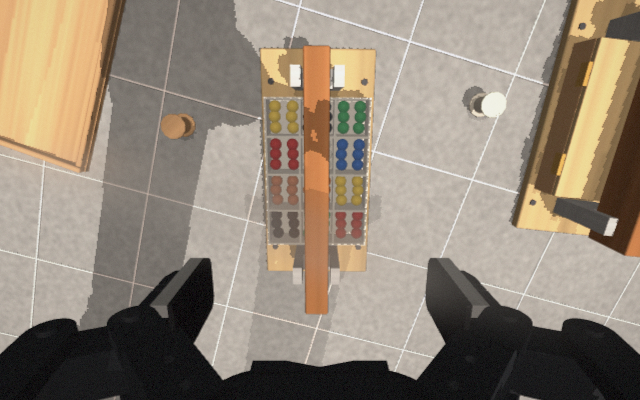

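```bash
python3 -c "
print(len([0,0.02,-0.002,0,0,0,0.02,0,0,0,0,0.02,0,0,0,0,0.02,0,0,0,0,0.02,0,0,0,0,0.02,0,0,0,0,0.02,0,0,0,0,0.015,0,0,0,0,0.01,0,0,0,0,0.007,0,0,0,0,0,0,0,0,0,0,0,0]))"
```

```text
59
```

The call was refused because it was one number short, and nothing moved. I'll resend it with tz −3 mm, a compromise between the cameras, and stop above the bar's top to recheck centring.

```bash
python3 -m creep '[0,0.02,-0.003,0,0, 0,0.02,0,0,0, 0,0.02,0,0,0, 0,0.02,0,0,0, 0,0.02,0,0,0, 0,0.02,0,0,0, 0,0.02,0,0,0, 0,0.015,0,0,0, 0,0.01,0,0,0, 0,0.007,0,0,0, 0,0,0,0,0, 0,0,0,0,0]'
python3 - <<'E'
from rig import *
import cv2,numpy as np
c=capture("wrist");cv2.imwrite("pics/wrist3.png",c["frame"][:,:,::-1])
c2=capture("scene");cv2.imwrite("pics/scene3.png",cv2.resize(c2["frame"][120:280,200:456,::-1],None,fx=3,fy=3))
E
```

```text
time_s: 4.08
tool_pos: [0.494, -0.0017, 0.0678]
orientation: [[-0.961, 0.001, 0.276], [-0.276, 0.0, -0.961], [-0.001, -1.0, 0.0]]
wrist_force: [0.6, 0.5, -0.6]
gripper_width: 0.0856
```

View pics/wrist3.png

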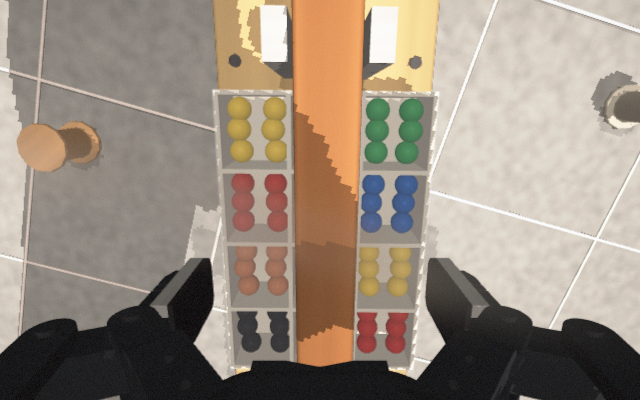

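View pics/scene3.png

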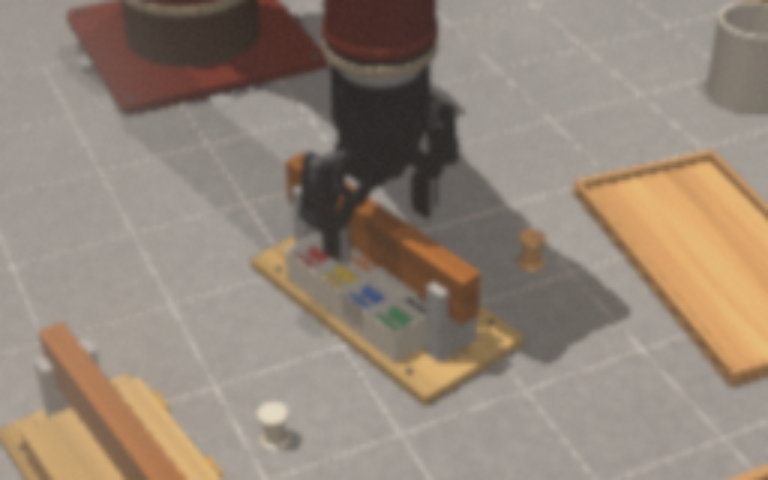

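The wrist view shows the fingers straddling the bar. The bar's midline is at about column 326 and the fingers' midpoint at 319.5, so I shift tz +2 mm and then close.

```bash
python3 -m creep '[0,0,0.002,0,0, 0,0,0,0,0, 0,0,0,0,100, 0,0,0,0,100, 0,0,0,0,150, 0,0,0,0,150, 0,0,0,0,170, 0,0,0,0,170]'
python3 - <<'E'
from rig import *
import cv2
c=capture("wrist");cv2.imwrite("pics/wrist4.png",c["frame"][:,:,::-1])
E
```

```text
time_s: 5.18
tool_pos: [0.4942, -0.0036, 0.0673]
orientation: [[-0.961, 0.0, 0.276], [-0.276, 0.0, -0.961], [-0.0, -1.0, -0.0]]
wrist_force: [0.1, -0.1, -0.2]
gripper_width: 0.0284
```

View pics/wrist4.png

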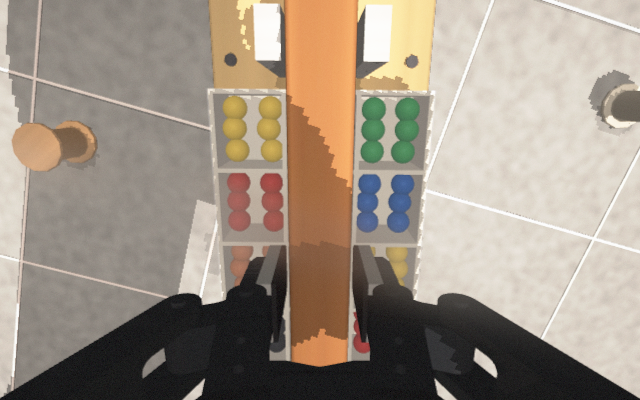

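At 28 mm opening the fingers flank the bar symmetrically: the bar spans columns 290–350 and the fingers are at about 275 and 365. Closing now.

```bash
python3 -m creep '[0,0,0,0,255, 0,0,0,0,255, 0,0,0,0,255, 0,0,0,0,255]'
```

```text
time_s: 5.72
tool_pos: [0.4943, -0.0036, 0.0674]
orientation: [[-0.961, 0.0, 0.276], [-0.276, 0.0, -0.961], [-0.0, -1.0, 0.0]]
wrist_force: [-0.0, 0.6, 2.7]
gripper_width: 0.0192
```

```bash
python3 -m creep '[0,-0.002,0,0,255, 0,-0.003,0,0,255, 0,-0.004,0,0,255, 0,-0.005,0,0,255, 0,-0.005,0,0,255, 0,-0.005,0,0,255, 0,-0.005,0,0,255, 0,-0.005,0,0,255, 0,-0.005,0,0,255, 0,-0.006,0,0,255, 0,-0.006,0,0,255, 0,0,0,0,255]'
python3 - <<'E'
from rig import *
from h import *
import cv2
s=sense();print(s["ft_torque"],s["wrist_force"])
c2=capture("scene");cv2.imwrite("pics/scene5.png",cv2.resize(c2["frame"][120:280,200:456,::-1],None,fx=3,fy=3))
c=capture("wrist");cv2.imwrite("pics/wrist5.png",c["frame"][:,:,::-1])
w=cloud(c);R=s["orientation"];q=(w-s["tool_pos"])@R
m=(abs(q[...,2])<.014)&(w[...,2]>.11)&(q[...,0]<-.02)&(q[...,0]>-.16)
x,y,z=q[m].T;A=np.polyfit(x,y,1);print("tilt deg",np.degrees(np.arctan(A[0])),"top above tcp",-A[1],len(x),x.min(),x.max(), np.percentile(z,[2,50,98]), "yaw",np.degrees(np.polyfit(x,z,1)[0]))
E
```

```text
time_s: 7.22
tool_pos: [0.4946, -0.0036, 0.1189]
orientation: [[-0.961, 0.001, 0.276], [-0.276, -0.0, -0.961], [-0.001, -1.0, 0.0]]
wrist_force: [1.0, -0.1, -1.0]
gripper_width: 0.0192
[0.018131   0.03512117 0.02867776] [ 1.01259848 -0.12963906 -0.98342876]
tilt deg -0.09980057379436662 top above tcp 0.028442062437994044 17187 -0.093490165676425 -0.02000003317671974 [-0.01068392 -0.00115926  0.00832195] yaw -0.13377269614615392
```

View pics/scene5.png

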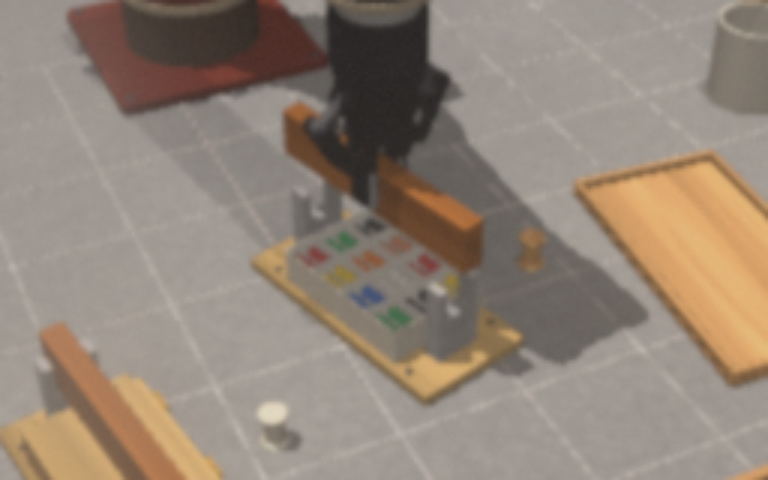

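View pics/wrist5.png

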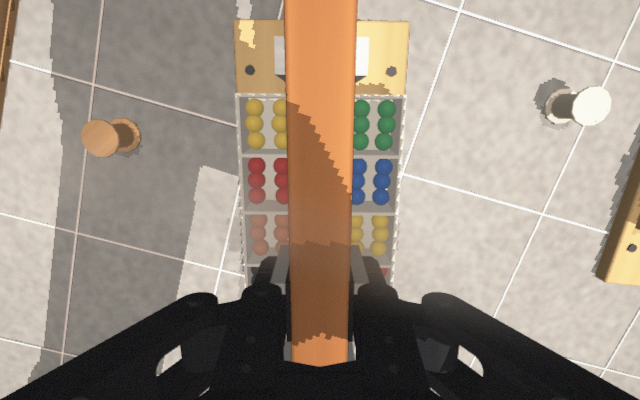

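The bar is up and level (tilt −0.1°, clear of both brackets, bead case undisturbed). I raise it a bit more, carry it to the tray, then yaw.

```bash
python3 -m creep '[0,-0.01,0,0,255, 0,-0.01,0,0,255, -0.008,-0.01,-0.013,0,255, -0.016,0,-0.026,0,255, -0.016,0,-0.026,0,255, -0.016,0,-0.026,0,255, -0.016,0,-0.026,0,255, -0.016,0,-0.026,0,255, -0.016,0,-0.026,0,255, -0.016,0,-0.026,0,255, -0.016,0,-0.026,0,255, -0.016,0,-0.026,0,255, -0.008,0,-0.013,0,255, 0,0,0,0,255]'
python3 -m creep '[0,0,0,0.03,255, 0,0,0,0.05,255, 0,0,0,0.05,255, 0,0,0,0.05,255, 0,0,0,0.05,255, 0,0,0,0.05,255, 0,0,0,0.05,255, 0,0,0,0.042,255, 0,0,0,0,255, 0,0,0,0,255]'
python3 - <<'E'
from rig import *
from h import *
import cv2
s=sense();t=s["tool_pos"];R=s["orientation"];print(t,"bar yaw",np.degrees(np.arctan2(-R[1,0],-R[0,0])))
for n in ["wrist","top","scene"]:
    c=capture(n);cv2.imwrite(f"pics/{n}6.png",c["frame"][:,:,::-1]);w=cloud(c);X,Y,Z=w[...,0],w[...,1],w[...,2]
    m=(abs(X-.577)<.17)&(abs(Y-.29)<.12)&(Z>.0115)&(Z<.024);p2=w[m][:,:2].astype(np.float32)
    print(n,"rim",len(p2),cv2.minAreaRect(p2))
    q=(w-t)@R;m=(abs(q[...,2])<.016)&(abs(q[...,0])<.16)&(abs(q[...,1]+.0285)<.008)
    if m.sum()>30:
        p2=q[m][:,[0,2]].astype(np.float32);print(n,"bar in tool",m.sum(),cv2.minAreaRect(p2),np.degrees(np.polyfit(*q[m][:,:2].T,1)[0]))
E
```

```text
time_s: 9.07
tool_pos: [0.5758, 0.2918, 0.1484]
orientation: [[-0.961, -0.0, 0.278], [-0.278, 0.001, -0.961], [0.0, -1.0, -0.001]]
wrist_force: [0.9, -0.9, -2.3]
gripper_width: 0.0197
time_s: 10.32
tool_pos: [0.5764, 0.2896, 0.1485]
orientation: [[-0.996, 0.0, -0.093], [0.093, -0.0, -0.996], [-0.0, -1.0, 0.0]]
wrist_force: [0.7, -0.7, -0.9]
gripper_width: 0.0193
[0.57638121 0.28963047 0.14848551] bar yaw -5.316683330996001
wrist rim 6652 ((0.5722883939743042, 0.29233258962631226), (0.15087489783763885, 0.2781164050102234), 84.8153076171875)
wrist bar in tool 25022 ((-0.035052113234996796, 0.0014889780431985855), (0.03181001916527748, 0.11697789281606674), 86.33103942871094) -0.18816089079791468
top rim 462 ((0.5904920697212219, 0.2894623279571533), (0.15142719447612762, 0.252925306558609), 84.7017593383789)
top bar in tool 350 ((-0.048361457884311676, 0.0008417041972279549), (0.02181900478899479, 0.12398979812860489), 89.64558410644531) 0.7719406761787605
scene rim 703 ((0.5713664293289185, 0.28848469257354736), (0.15267932415008545, 0.28349053859710693), 85.16435241699219)
scene bar in tool 400 ((0.00277053564786911, -0.0003145728260278702), (0.03151654824614525, 0.22358031570911407), 88.13385009765625) 0.003946490975570317
```

View pics/wrist6.png

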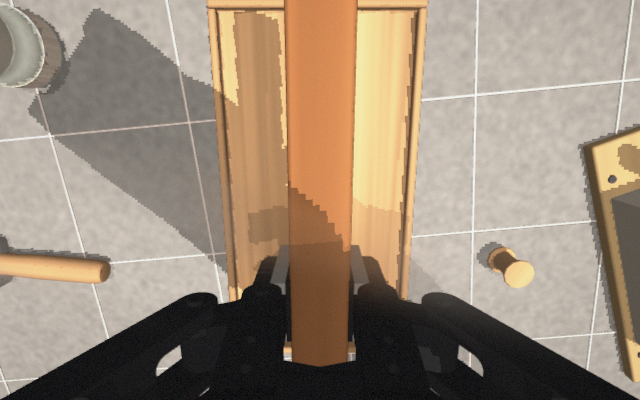

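View pics/scene6.png

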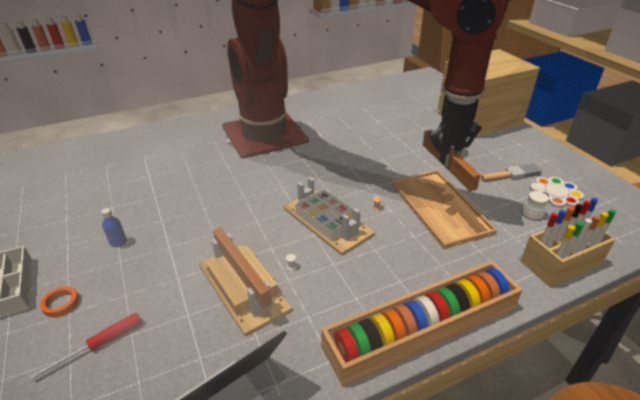

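The wrist view shows the tray walls (columns ~215 and ~415) symmetric about the bar (285–355), and the cameras agree the bar is centred. Lowering.

```bash
python3 -m creep '[0,0.008,0,0,255, 0,0.015,0,0,255, 0,0.015,0,0,255, 0,0.015,0,0,255, 0,0.015,0,0,255, 0,0.015,0,0,255, 0,0.012,0,0,255, 0,0.01,0,0,255, 0,0.008,0,0,255, 0,0.005,0,0,255, 0,0.003,0,0,255, 0,0,0,0,255, 0,0,0,0,255]'
```

```text
time_s: 12.1
tool_pos: [0.5764, 0.2906, 0.0277]
orientation: [[-0.996, 0.0, -0.092], [0.092, 0.0, -0.996], [-0.0, -1.0, -0.0]]
wrist_force: [0.3, 0.6, -1.3]
gripper_width: 0.0195
```

```bash
python3 -m creep '[0,0.001,0,0,255, 0,0.001,0,0,255, 0,0.001,0,0,255, 0,0.001,0,0,255, 0,0,0,0,255]'; python3 -m creep '[0,0.0007,0,0,255, 0,0,0,0,255]';  python3 -m creep '[0,0.0007,0,0,255, 0,0,0,0,255]'
```

```text
time_s: 12.72
tool_pos: [0.5762, 0.2904, 0.0232]
orientation: [[-0.996, -0.0, -0.092], [0.092, 0.0, -0.996], [0.0, -1.0, -0.0]]
wrist_force: [-0.3, 0.3, -1.0]
gripper_width: 0.0193
time_s: 12.98
tool_pos: [0.5762, 0.2904, 0.0226]
orientation: [[-0.996, -0.0, -0.092], [0.092, 0.0, -0.996], [0.0, -1.0, 0.0]]
wrist_force: [0.2, -0.7, -1.1]
gripper_width: 0.0196
time_s: 13.22
tool_pos: [0.5762, 0.2904, 0.0219]
orientation: [[-0.996, -0.0, -0.092], [0.092, 0.0, -0.996], [0.0, -1.0, -0.0]]
wrist_force: [-0.9, 1.2, -2.0]
gripper_width: 0.0193
```

```bash
python3 -m creep '[0,0.0006,0,0,255, 0,0,0,0,255]';  python3 -m creep '[0,0.0005,0,0,255, 0,0,0,0,255]'
```

```text
time_s: 13.48
tool_pos: [0.5762, 0.2905, 0.0216]
orientation: [[-0.996, 0.0, -0.092], [0.092, 0.0, -0.996], [-0.0, -1.0, -0.0]]
wrist_force: [-0.9, -0.2, 1.6]
gripper_width: 0.0192
time_s: 13.72
tool_pos: [0.5763, 0.2905, 0.0216]
orientation: [[-0.996, 0.0, -0.092], [0.092, -0.0, -0.996], [-0.0, -1.0, 0.0]]
wrist_force: [-3.8, -1.9, 7.3]
gripper_width: 0.0194
```

It makes contact at z ≈ 0.0216, as predicted (7 N up). Releasing in stages.

```bash
python3 -m creep '[0,-0.0004,0,0,255, 0,0,0,0,190, 0,0,0,0,175, 0,0,0,0,160, 0,0,0,0,140, 0,0,0,0,120, 0,0,0,0,120]'
python3 - <<'E'
from rig import *
import cv2
c=capture("wrist");cv2.imwrite("pics/wrist7.png",c["frame"][:,:,::-1])
E
```

```text
time_s: 14.6
tool_pos: [0.5762, 0.2904, 0.0212]
orientation: [[-0.996, -0.0, -0.092], [0.092, 0.0, -0.996], [0.0, -1.0, -0.0]]
wrist_force: [0.3, 0.1, 0.2]
gripper_width: 0.0451
```

View pics/wrist7.png

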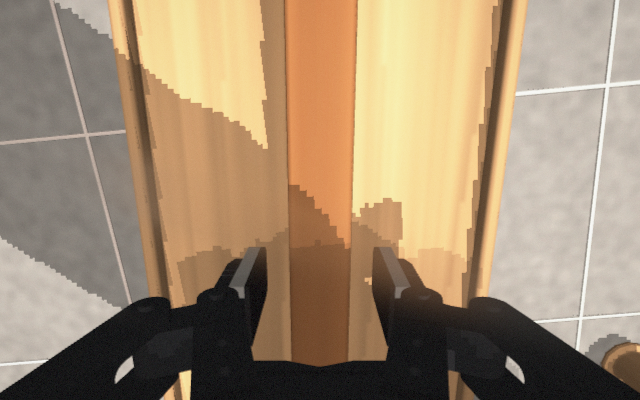

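Released: the bar (columns 288–355) stands upright and free of both fingers (265 and 375), inside the tray. Retreating straight up.

```bash
python3 -m creep '[0,-0.004,0,0,120, 0,-0.008,0,0,120, 0,-0.015,0,0,120, 0,-0.02,0,0,120, 0,-0.02,0,0,120, 0,-0.02,0,0,120, 0,-0.02,0,0,120, 0,-0.02,0,0,120, 0,-0.02,0,0,120, 0,-0.015,0,0,120, 0,0,0,0,120, 0,0,0,0,120, 0,0,0,0,120]'
python3 - <<'E'
from rig import *
from h import *
import cv2
c=capture("wrist");cv2.imwrite("pics/wrist8.png",c["frame"][:,:,::-1])
for n in ["wrist","scene"]:
    c=capture(n)
    if n=="scene":cv2.imwrite("pics/scene8.png",c["frame"][:,:,::-1])
    w=cloud(c);X,Y,Z=w[...,0],w[...,1],w[...,2]
    a=(abs(X-.575)<.17)&(abs(Y-.29)<.1)
    m=(a&(Z>.042)&(Z<.06)).astype(np.uint8)
    k,l,st,_=cv2.connectedComponentsWithStats(m);i=1+np.argmax(st[1:,4]);p=w[l==i]
    print(n,"bar",np.percentile(p[:,2],[5,50,95]).round(4),cv2.minAreaRect(p[:,:2].astype(np.float32)))
    r=w[a&(Z>.0115)&(Z<.024)];print("rim",cv2.minAreaRect(r[:,:2].astype(np.float32)))
    m=(abs(X-.583)<.2)&(abs(Y+.267)<.1)&(Z>.089)&(Z<.11)
    if m.sum()>100:print("plain",cv2.minAreaRect(w[m][:,:2].astype(np.float32)),np.median(Z[m]))
E
```

```text
time_s: 16.27
tool_pos: [0.5758, 0.2902, 0.1822]
orientation: [[-0.996, -0.001, -0.092], [0.092, -0.001, -0.996], [0.001, -1.0, 0.001]]
wrist_force: [-0.4, 0.7, -0.7]
gripper_width: 0.0454
wrist bar [0.0492 0.0503 0.0514] ((0.5728131532669067, 0.2915889620780945), (0.02004208229482174, 0.22006554901599884), 84.54996490478516)
rim ((0.5726431012153625, 0.2923223674297333), (0.15044330060482025, 0.2795017957687378), 84.68256378173828)
scene bar [0.0438 0.0504 0.053 ] ((0.5727625489234924, 0.2885165512561798), (0.023609014227986336, 0.22544024884700775), 84.82168579101562)
rim ((0.571681022644043, 0.28926095366477966), (0.15132182836532593, 0.2848260998725891), 84.92793273925781)
plain ((0.6198808550834656, -0.26008760929107666), (0.22238017618656158, 0.020786620676517487), 9.90760326385498) 0.0963525338017504
```

View pics/wrist8.png

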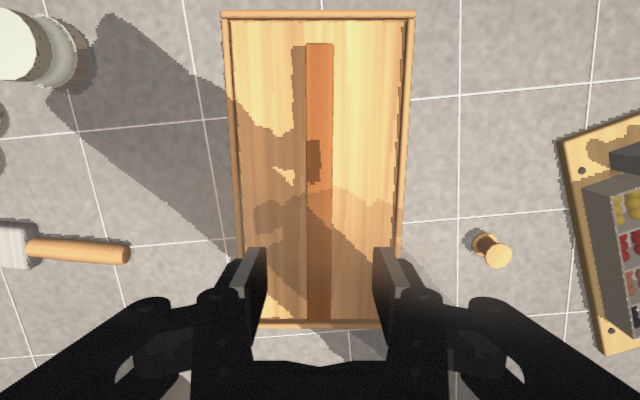

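View pics/scene8.png

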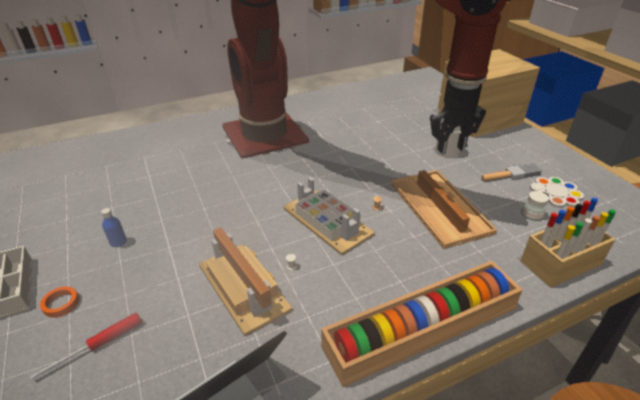

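The bar sits centred and aligned in the tray (top at 50 mm, so its underside is on the 6 mm floor). The plain bar is untouched and the gripper is clear.

```bash
python3 -c "
from rig import *
print(close_job())"
```

```text
the job is handed in; nothing more can be done
None
```

I lifted the bead case's bar straight up out of its brackets and set it down lengthwise in the tray. I then let go, backed the gripper off and handed the job in at about 16.4 s.

- **Lift:** the bar was level to about 0.1° once it was clear of both brackets.
- **Placing:** the largest contact force I saw was about 7 N, as the bar touched the tray floor.
- **Bar in the tray:** its top is at 50 mm, which puts its underside on the 6 mm floor. It is standing on its 20 mm edge, as it sat in the brackets. It lies within about 1–2 mm of the tray's centre and about 0.1° off its long axis.
- **The other bar:** its height and angle are unchanged, and it looks undisturbed in the last scene picture. I didn't compare its exact position, because my first measurement cut off part of it.
- **Gripper:** it ended about 150 mm above the release point, touching nothing, with no force on the wrist beyond sensor noise.

**Disagreements and errors:**
- The cameras differed by 1–3 mm on positions, so I centred the final grasp using the wrist picture.
- One move was refused because it was a number short. Nothing moved, and I resent it.
- That resent move was meant to stop above the bar for a check, but it went straight down to grasp height. The fingers cleared the bar.

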